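# Weigh a lamp bracket on a spring scale

## Robot

A 7-joint arm with a two-finger parallel gripper is mounted at the origin on the work surface. World frame = base frame: x ahead of the robot, y to its left, z up, the work surface at z = 0. Lengths are in mm, angles in rad, forces in N, time in s.
With the tool pointing down it reaches from about 425 to 875 mm from the base axis. Payload 8.4 kg.
Tool frame: the origin (TCP) lies midway between the tips of the shut fingers; the grasp point (between the pads) lies 19 mm behind it (manip.pinch_z is the distance from the TCP to the grasp point, in mm); z points along the fingers, y is the line along which they close (so a half turn about z gives the same grasp; the last joint's range is limited). The gripper opens to 87 mm and grips with 3 to 60 N. Pads are 19 mm wide; open, the fingers measure 117 mm over their backs; the gripper's body (75 mm by 190 mm) begins 51 mm behind the grasp point.
Start: joints at [1.192, 0.333, 0.04, 1.465, -0.013, 1.343, -0.059], TCP at [179.484, -624.699, 222.546] pointing down, gripper open.
Joint ranges: [-2.58, 2.58], [-0.38, 2.09], [-1.3, 1.39], [0.25, 2.4], [-1.5, 4.64], [0.08, 2.09], [-2.65, 2.65]. Speed limits (rad/s): [2.22, 2.22, 2.79, 2.79, 3.14, 3.14, 3.14].

## Interface

Orientations are given as a unit quaternion [w, x, y, z].
In Python, from workcell import sensors, optics, job, manip gives the robot as it stands. The module is installed in compiled form; this text tells all that it offers.
- The arm moves only by the tool run_rows, called after "Emit:" by a JSON object that holds its "name" and its "arguments", one argument or row to a line. Schema: {"type":"object","properties":{"motion":{"type":"array","items":{"type":"object","properties":{"dx":{"type":"number"},"dy":{"type":"number"},"dz":{"type":"number"},"wx":{"type":"number"},"wy":{"type":"number"},"wz":{"type":"number"}},"additionalProperties":false},"minItems":1,"maxItems":12},"finger_gap":{"type":"number"},"clamp_n":{"type":"number"},"only":{"type":"string"},"quiet":{"type":"boolean"},"lines":{"type":"string"}},"required":["motion"],"additionalProperties":false}. motion is a list of rows, 1 to 12 of them, each an object with the fields dx, dy, dz (the shift in units of 100 mm), wx, wy, wz (a rotation vector in rad); a field left out counts as zero; each row shifts and turns the commanded pose from where the row before left it, along the tool's axes as they then stand; what a row does not reach is not made up. A row lasts 1/10 s, in which the tool goes at most 50 mm and 0.15 rad, less where a joint would pass 70% of its speed; a pose out of reach is approached as far as the arm can. finger_gap is the finger opening in mm, set as the call begins (left out keeps the last). The fingers move at their own pace and stop on an object; clamp_n is the grip in N (left out, the last holds). Time passes only in rows, so rows that do not move let the fingers close. The tool returns the time, the measured TCP pose, the force, the opening and the grip force at its end. only (a regular expression) keeps the lines of the reply that match it, lines (a string "A,B") keeps lines A to B, and quiet returns only ok. Input that does not fit is refused with a message, and nothing moves.
- sensors.sense(): the state, without advancing time (a new reading comes with each control period).
- optics.get_image(name): name is "side" or "top" or "wrist"; returns a dict with "color" (400x640x3 uint8, red, green, blue), "range_z" (400x640 float32, mm along the optical axis (not along the pixel's ray), 0 where there is no reading), "camera_matrix" (3x3 intrinsics, pixels), "rvec" (rotation vector, rad) and "tvec" (3), from world to camera coordinates, as OpenCV has them. Camera axes: x right, y down, z forward; pixel columns grow to the right and rows downward; lengths in mm; the calibration is good to about 2 mm. A picture is of the moment at which its call begins.
- job.job_done(): hands the job in; it is judged then, once.
Trained networks look in the newest picture that a camera, given by its name, has taken for a name from the list of things; names that differ only in an ending like _2 or _b are one class to them, and where a whole thing is asked for, a point or a joint stands for the part that bears it (a point fixed in the world has none). Each returns a list of dicts, best first, with "score" (0 to 1); they miss things now and then, are a little off and sometimes report something else, mostly with a low value. They report only what shows in the picture. A call takes as long as a camera call. They do not tell look-alikes from the thing itself.
- optics.find_in(camera, thing): "bbox" ([left, top, right, bottom] as shares, 0 to 1, of the picture: columns of its width, rows of its height, round what is visible of it).
- optics.trace(camera, thing): "region" (400x640 bool, what is visible of it) and "bbox" ([left, top, right, bottom] as shares, 0 to 1, of the picture: columns of its width, rows of its height, round what is visible of it).
- optics.pinpoint(camera, thing): "point" ([column, row] as shares, 0 to 1, of the picture: columns of its width, rows of its height: a listed point, or the origin of a listed thing).
The state is a dict: "time_s": time; "joint_positions": joint angles; "qd": joint speeds; "joint_torque": joint torques, N m; "eef_pos": TCP position; "orientation": TCP orientation; "wrist_force": force on the tool from outside, world axes, zero at the start; "ft_torque": the same for the moment, N m; "finger_gap": finger opening in mm; "grasp_force": force on a finger pad.
Only numpy, scipy, OpenCV 4.12 (cv2) and the standard library are available. Lean on these libraries where they do the work, as an engineer would, in place of code of your own. Each camera call takes 0.05 s, during which the arm holds its last target. There are 200 camera calls.

## Task

Weigh the cast lamp bracket: hang it by its eye on the hook of the spring scale, easing its weight on slowly until the spring just carries it, so that the scale is not jolted or overloaded, let go and wait until it hangs still. Then slide the marker down by its black knob until its flag is level with the scale's pointer, and leave the bracket hanging at rest; do not disturb the paper roll, jar and paint tube.

Things in the scene. Friction and masses are not known exactly. Their poses are not given: they have to be found in the camera images.
- bracket: Loose dark cast-iron lamp bracket, under 1 kg, upright on its foot. Origin: centre of the underside; z up; x is the eye's axis (same from either side). Foot 60 x 48 x 22 mm (x, y, z), stem 14 x 20, eye ring centred 75 mm up, 10 mm thick in x, hole 24 mm, outside 38 mm across; on it an upright tongue, 10 mm in x, 24 mm in y, 90 to 126 mm up, to be gripped from above across its 24 mm.
- eye (a point): Centre of the hole of the bracket's eye, 75 mm above the centre of its underside; axes as the bracket's.
- scale: Spring scale, fixed to the counter: grey base plate 130 mm wide, 12 mm high, x from -160 to +60 mm; two 8 mm steel rods 60 mm apart in y; grey bridge over them, top 232 mm above the counter. Origin: on the counter midway between the rods; z up; the hook reaches out to its -x. White plate with ticks every 5 mm on its +x side.
- carriage (a joint): The reading: how far the sprung carriage with hook and pointer has moved down, in m (0 empty, stop at 0.060). The spring gives 130 N/m, from 0 N at 0, and is lightly damped: a load dropped on, or let go before or after the spring just carries it, bounces. Moving it faster than 60 mm/s jolts it, over 12 N overloads it.
- hook (a point): Saddle of the hook, on the 8 mm bar's centre line, 120 mm to -x of the scale's origin, 160 mm above the counter when empty; moves with the carriage; axes as the scale's. The bar runs along x; from here it rises 10 mm over 20 mm to its free end towards -x, and as much the other way, then level to the carriage. A hung bracket has its eye's centre about 6 mm below this point, eye axis along the bar.
- pointer (a point): Tip of the dark pointer blade on the scale's +x side; moves down with the carriage.
- marker (a joint): How far the marker has been slid down, in m (0 top, 0.060 bottom). It stays where it is left; friction about 2.5 N. Its flag is level with the pointer when this equals the reading of the carriage.
- flag (a point): Tip of the marker's dark flag blade, facing the pointer's tip across a 4 mm gap.
- knob (a point): Centre of the marker's black round knob (24 mm in diameter, 22 mm high, upright) on top of the marker's rod, 55 mm to the scale's +y from its origin and 311 mm above the counter when the marker is at 0; moves down with the marker.
- roll: Roll of white paper standing on end, 56 mm in diameter, 110 mm high; origin at the centre of its underside. Leave alone.
- jar: Small jar with black cap, 48 mm in diameter, 60 mm high; origin at the centre of its underside. Leave alone.
- tube: Paint tube lying flat, about 90 x 28 x 16 mm; origin at the centre of its underside. Leave alone.
Mind the look-alikes: they are no part of the job. What is shaped like the bracket but blue or turquoise is not meant.

How it is judged (in metres and radians):
On the way:
1. the bracket hangs by its eye on the scale's hook, let go and still, for one second (distance between eye and hook below 0.014 m and contact force between bracket and scale above 2 N and contact force between bracket and the arm below 0.1 N and contact force between bracket and the fingers below 0.1 N and value of joint carriage above 0.013 m and velocity of joint carriage between -0.015 and 0.015 m/s and linear speed of bracket below 0.03 m/s), for 1 s.
At the end, for the whole second after the job is handed in: The bracket hangs freely by its eye in the saddle of the scale's hook (eye centre within 14 mm of the hook point), at rest (under 30 mm/s, carriage under 15 mm/s), and the marker's flag is level with the pointer within 4 mm (distance between eye and hook below 0.014 m and contact force between bracket and scale above 2 N and value of joint carriage above 0.013 m and velocity of joint carriage between -0.015 and 0.015 m/s and linear speed of bracket below 0.03 m/s and z of flag in the frame of pointer between -0.004 and 0.004 m); the robot touches nothing.
It fails at once if the scale is jolted: its carriage moves faster than 0.06 m/s (velocity of joint carriage above 0.06 m/s or velocity of joint carriage below -0.06 m/s).
It fails at once if the scale is overloaded: more than 12 N between bracket and scale (contact force between bracket and scale above 12 N).
It fails at once if the paper roll, jar or paint tube is moved by more than 20 mm (distance of any of roll, jar, tube from where it was at the start of the episode above 0.02 m).
It also fails if it takes over 64 s, if anything falls off the work surface, if the arm or the gripper's body presses on something with over 40 N, if the wrist force passes 120 N, or if a joint passes its speed limit or range.

## Working session

There is one attempt and no reset: what is moved stays moved. The work goes in short steps, Python scripts to look and compute and a tool call to move; the robot and the scene stay as the last step left them, time stands still between calls to the robot, and variables do not carry over. Pictures are saved under pics/ and viewed, at most 10 in all, crops included, and the job is handed in when it is done.

```bash
mkdir -p pics; cat > h.py <<'E'
import numpy as np, cv2
from workcell import sensors, optics, job, manip
def cam(n):
    d=optics.get_image(n); d['R']=cv2.Rodrigues(np.array(d['rvec'],float))[0]; d['t']=np.array(d['tvec'],float).ravel(); d['K']=np.array(d['camera_matrix']); return d
def cloud(d):
    v,u=np.mgrid[0:400,0:640]; z=d['range_z']
    p=np.stack([(u-d['K'][0,2])/d['K'][0,0]*z,(v-d['K'][1,2])/d['K'][1,1]*z,z],-1)
    w=(p-d['t'])@d['R']; w[z<=0]=np.nan; return w
def ray(d,u,v):
    r=d['R'].T@(np.linalg.inv(d['K'])@[u,v,1]); o=-d['R'].T@d['t']; return o,r/np.linalg.norm(r)
def proj(d,p):
    q=d['R']@np.asarray(p,float)+d['t']; q=d['K']@q; return q[:2]/q[2]
def tri(d1,p1,d2,p2):
    o1,r1=ray(d1,*p1);o2,r2=ray(d2,*p2)
    s=np.linalg.lstsq(np.stack([r1,-r2],1),o2-o1,rcond=None)[0]
    a=o1+s[0]*r1;b=o2+s[1]*r2; return (a+b)/2,np.linalg.norm(a-b)
E
python3 - <<'E'
from h import *
ims={}
for n in ['side','top']:
    d=cam(n); ims[n]=d['color'].copy(); w=cloud(d)
    print(n,'campos',(-d['R'].T@d['t']).round())
    for t in ['bracket','scale','roll','jar','tube']:
        for r in optics.trace(n,t)[:3]:
            m=r['region']; p=w[m]; p=p[~np.isnan(p[:,0])]
            print(t,round(r['score'],2),(np.array(r['bbox'])*[640,400,640,400]).round(),np.median(p,0).round() if len(p) else '',p.min(0).round(),p.max(0).round(),np.median(d['color'][m],0))
    for t in ['eye','hook','pointer','flag','knob','scale','bracket']:
        for r in optics.pinpoint(n,t)[:2]:
            c=np.array(r['point'])*[640,400]; print(t,round(r['score'],2),c.round(1))
s=sensors.sense(); print(s['eef_pos'],s['orientation'],manip.pinch_z)
for n in ims: cv2.imwrite(f'pics/{n}0.png',ims[n][:,:,::-1])
E
```

```text
side campos [ 490. -757.  959.]
bracket 0.79 [296. 257. 316. 298.] [ 507. -118.   22.] [ 478. -206.   -4.] [538. -66. 128.] [65. 70. 68.]
bracket 0.68 [250. 255. 278. 300.] [ 405. -108.   22.] [ 366. -127.   -2.] [435. -54. 128.] [29.5 90.5 84.5]
bracket 0.57 [292. 299. 311. 340.] [ 486. -217.   23.] [ 462. -244.   -1.] [ 510. -151.  130.] [ 26.  54. 100.]
scale 0.66 [291. 109. 374. 240.] [634. 129.  12.] [489.  54.  -6.] [731. 687. 320.] [133. 134. 132.]
roll 0.82 [371. 300. 402. 346.] [ 670. -267.   89.] [ 645. -281.   -4.] [ 727. -157.  115.] [123. 121. 109.]
jar 0.68 [257. 155. 279. 179.] [426. 322.  38.] [398. 310.  -3.] [449. 438.  64.] [ 98. 101.  93.]
jar 0.19 [370. 299. 399. 345.] [ 669. -268.   90.] [ 645. -281.   -1.] [ 699. -223.  115.] [123. 120. 109.]
tube 0.76 [251. 370. 297. 397.] [ 425. -342.   13.] [ 380. -364.   -5.] [ 468. -313.   21.] [179. 179. 171.]
eye 0.95 [257.7 276.2]
eye 0.81 [301.3 273. ]
hook 0.28 [266.9 175.6]
pointer 0.89 [353.9 161.1]
pointer 0.67 [305.6 272.4]
knob 0.42 [347.5 113.3]
knob 0.31 [304.9 290.3]
scale 0.78 [346.1 212.2]
bracket 0.73 [307.
[... 511 characters left out ...]
176. 400. 200.] [ 666. -248.  106.] [ 646. -301.   -3.] [ 726. -222.  119.] [179. 173. 156.]
jar 0.66 [208. 250. 222. 267.] [425. 331.  58.] [403. 313.  -1.] [448. 373.  66.] [67. 68. 65.]
tube 0.56 [404. 250. 418. 273.] [ 429. -338.   14.] [ 385. -362.   -3.] [ 467. -315.   24.] [172. 172. 163.]
eye 0.82 [380.6 242.6]
eye 0.67 [342.  263.3]
hook 0.66 [274.9 219. ]
pointer 0.53 [259.9 179.5]
pointer 0.37 [276.1 195.2]
flag 0.55 [255.1 177.7]
flag 0.19 [216.1 257.3]
knob 0.63 [242.7 176.7]
scale 0.82 [275.7 195. ]
bracket 0.6 [343.5 233.5]
bracket 0.51 [376.6 247.4]
[ 179.46159264 -624.70603907  222.54055754] [-1.78797723e-05  9.90237192e-01  1.39392623e-01  5.63474194e-06] 18.700000000000003
```

Three candidates in the side picture: grey-dark at (306,277), turquoise at (264,277), blue at (301,320). Only the first is uncoloured cast iron, so I'll confirm it in a crop and measure bracket and scale precisely.

```bash
python3 - <<'E'
from h import *
d=cam('side'); c=d['color'][100:400,230:420]
a=cv2.resize(c,None,fx=2,fy=2,interpolation=cv2.INTER_CUBIC)
t=cam('top'); b=cv2.resize(t['color'][150:300,220:420],None,fx=2,fy=2,interpolation=cv2.INTER_CUBIC)
o=np.zeros((600,780,3),np.uint8); o[:,:380]=a; o[:300,380:780]=b
o[300:600,380:780]=cv2.resize(d['color'][245:345,240:373],(400,300),interpolation=cv2.INTER_CUBIC)
cv2.imwrite('pics/c1.png',o[:,:,::-1])
W={n:cloud(x).reshape(-1,3) for n,x in (('side',d),('top',t))}
for n,w in W.items():
    s=w[(abs(w[:,0]-508)<45)&(abs(w[:,1]+105)<40)]
    for lo,hi in((12,30),(85,112),(116,135)):
        q=s[(s[:,2]>lo)&(s[:,2]<hi)]
        if len(q)>3:
            print(n,'br',lo,len(q),q.mean(0).round(1),q.min(0).round(),q.max(0).round(), cv2.minAreaRect(q[:,:2].astype(np.float32)))
    s=w[(w[:,0]>460)&(w[:,0]<780)&(w[:,1]>20)&(w[:,1]<280)]
    for lo,hi in((6,18),(140,180),(222,240),(300,330)):
        q=s[(s[:,2]>lo)&(s[:,2]<hi)]
        if len(q)>3: print(n,'sc',lo,len(q),q.mean(0).round(1),q.min(0).round(),q.max(0).round(),cv2.minAreaRect(q[:,:2].astype(np.float32)))
P=lambda c,n:np.array(optics.pinpoint(c,n)[0]['point'])*[640,400]
for n in['hook','pointer','knob','scale']:
    try: print(n,tri(d,P('side',n),t,P('top',n)))
    except Exception as e: print(n,e)
E
```

```text
side br 12 375 [ 507.5 -112.8   20.9] [ 478. -135.   12.] [538. -82.  30.] ((507.4765625, -109.34986114501953), (50.4473876953125, 57.574302673339844), 84.00147247314453)
side br 85 33 [ 507.2 -120.2   96.5] [ 502. -126.   85.] [ 512. -117.  112.] ((506.65948486328125, -119.95980834960938), (9.304306983947754, 7.74937105178833), 38.999202728271484)
side br 116 48 [ 508.1 -110.8  123.2] [ 503. -121.  116.] [514. -97. 128.] ((508.4293212890625, -109.2286148071289), (23.365516662597656, 9.218079566955566), 84.56906127929688)
side sc 6 2436 [599.2 128.4  11.2] [486.  52.   6.] [722. 213.  18.] ((603.857666015625, 135.05767822265625), (219.8004913330078, 134.62411499023438), 9.469010353088379)
side sc 140 379 [622.2 129.  168.4] [512. 103. 141.] [676. 199. 180.] ((600.8639526367188, 121.21476745605469), (154.12550354003906, 92.66917419433594), 29.691518783569336)
side sc 222 346 [650.7 151.  230.7] [629.  99. 222.] [672. 216. 240.] ((650.4097900390625, 157.77635192871094), (29.410465240478516, 114.9413070678711), 8.704407691955566)
side sc 300 94 [643.8 193.2 311.3] [633. 183. 300.] [656.
[... 980 characters left out ...]
top sc 222 347 [651.1 156.3 231.8] [630. 103. 223.] [673. 214. 240.] ((651.8411865234375, 158.93914794921875), (29.489330291748047, 112.14684295654297), 8.223417282104492)
top sc 300 71 [643.9 197.9 315.4] [633. 188. 301.] [656. 211. 325.] ((645.039794921875, 199.06153869628906), (21.875713348388672, 22.67083168029785), 48.22459411621094)
hook (array([540.34857074, 126.10430933, 154.42962699]), np.float64(4.787187739425184))
pointer (array([670.53120846, 185.91904287, 166.42442962]), np.float64(3.0594075297126158))
knob (array([ 659.91452513,  258.80372819, -391.54523368]), np.float64(325.1035383153555))
scale (array([646.50298164, 136.30243764,   5.85502093]), np.float64(8.856303595926967))
```

View pics/c1.png

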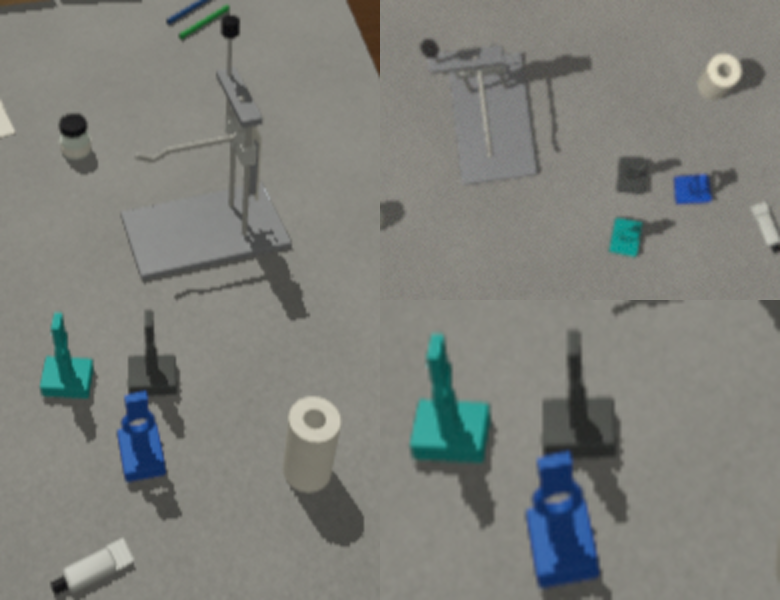

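The crop shows the dark cast bracket at crop (578,390), i.e. side (306,277), with turquoise on the left and blue in front. The target is at about (508,-108) with yaw about -5°. The scale origin is at about (653,143) with yaw about 9°; base, bridge and knob agree. I'll start moving.

Careful with the scale: shifts go in units of 100 mm. That gives: 32 mm is 0.32, -28 mm is -0.28.

Emit:
{"name": "run_rows", "arguments": {
  "motion": [
    {"dx":0.32,"dy":-0.28},
    {"dx":0.32,"dy":-0.28},
    {"dx":0.32,"dy":-0.28},
    {"dx":0.32,"dy":-0.28},
    {"dx":0.32,"dy":-0.28},
    {"dx":0.32,"dy":-0.28},
    {"dx":0.32,"dy":-0.28},
    {"dx":0.32,"dy":-0.28},
    {"dx":0.32,"dy":-0.28},
    {"dx":0.32,"dy":-0.28},
    {"dx":0.32,"dy":-0.28},
    {"dx":0.32,"dy":-0.28}
  ],
  "finger_gap": 60
}}

```text
time_s: 3.0
eef_pos: [456.5, -194.2, 222.9]
orientation: [0.0, 0.99, 0.139, 0.0]
wrist_force: [1.0, 0.5, -0.1]
finger_gap: 59.8
grasp_force: 0.0
```

```bash
cat >> h.py <<'E'
from scipy.spatial.transform import Rotation as Ro
def togo(p,yaw=None):
    "tool-axis displacement to p, rz to bring tool x to yaw (do translation first)"
    s=sensors.sense(); q=s['orientation']; R=Ro.from_quat([q[1],q[2],q[3],q[0]]).as_matrix()
    cy=np.arctan2(R[1,0],R[0,0]); print('tcp',np.round(s['eef_pos'],1),'yaw',cy.round(4),'tilt',np.round(R[2],3),'go',(R.T@(np.array(p)-s['eef_pos'])).round(1),'rz',None if yaw is None else round(cy-yaw,4),'F',np.round(s['wrist_force'],2),'t',s['time_s'],'gap',s['finger_gap'])
E
python3 - <<'E'
from h import *
togo([508,-108,222],-.09)
O=np.array([653,143,0]);c,s=np.cos(.157),np.sin(.157)
for n in('side','top'):
    w=cloud(cam(n)).reshape(-1,3); l=(w-O)@np.array([[c,-s,0],[s,c,0],[0,0,1]])
    for a in range(-150,-20,10):
        q=l[(l[:,0]>=a)&(l[:,0]<a+10)&(abs(l[:,1])<20)&(l[:,2]>130)]
        if len(q): print(n,a,len(q),np.median(q,0).round(1),q[:,0].min().round(1))
E
```

```text
tcp [ 456.5 -194.2  222.9] yaw 0.2796 tilt [ 0.     0.001 -1.   ] go [ 73.3 -68.6   0.9] rz 0.3696 F [ 0.99  0.46 -0.12] t 3.0 gap 59.84999334147773
side -150 4 [-1.408e+02  1.000e-01  1.719e+02] -143.0
side -140 12 [-134.5   -2.6  170.2] -138.5
side -130 11 [-124.6   -2.4  162.9] -128.2
side -120 13 [-114.8   -1.   164.1] -119.9
side -110 14 [-105.2   -2.3  169.2] -109.5
side -100 12 [-94.8  -0.6 171.6] -99.3
side -90 11 [-85.7  -1.9 173.2] -89.8
side -80 12 [-75.3  -1.6 172.1] -79.7
side -70 11 [-66.2  -1.5 171.4] -69.6
side -60 12 [-56.3  -0.8 171.3] -59.9
side -50 13 [-44.7  -0.7 170.9] -49.4
side -40 10 [-35.   -1.1 171.1] -38.8
side -30 12 [-25.9  -0.4 171.6] -30.0
top -150 1 [-141.1    0.5  168.4] -141.1
top -140 7 [-135.8   -0.2  173.6] -138.9
top -130 6 [-124.9    0.5  166.9] -128.9
top -120 11 [-114.8    0.5  165.3] -119.2
top -110 8 [-104.4    1.7  170.9] -109.3
top -100 9 [-94.6   0.8 174.1] -99.1
top -90 7 [-85.8   0.2 172.8] -88.8
top -80 10 [-74.1   1.1 174.8] -79.3
top -70 9 [-64.5   0.5 173.7] -69.3
top -60 6 [-54.1   0.7 173.7] -57.3
top -50 10 [-45.7   1.4 172.4] -49.4
top -40 7 [-34.7   0.5 173.3] -37.9
top -30 7 [-25.3   1.8 175. ] -29.2
```

The bar matches the model: saddle at about (534.5,124.3,160), tip at -141 mm.

Emit:
{"name": "run_rows", "arguments": {
  "motion": [
    {"dx":0.25,"dy":-0.23},
    {"dx":0.25,"dy":-0.23},
    {"dx":0.24,"dy":-0.22},
    {"dz":0.1,"wz":0.123},
    {"dz":0.15,"wz":0.123},
    {"dz":0.15,"wz":0.123},
    {"dz":0.15},
    {"dz":0.1},
    {}
  ],
  "finger_gap": 60
}}

```text
time_s: 4.0
eef_pos: [507.2, -110.1, 156.3]
orientation: [-0.0, 0.999, -0.044, -0.001]
wrist_force: [0.6, -0.5, 0.3]
finger_gap: 60.2
grasp_force: 0.0
```

```bash
python3 - <<'E'
from h import *
d=cam('wrist'); togo([509,-108,96],-.09)
cv2.imwrite('pics/w1.png',d['color'][:,:,::-1])
w=cloud(d).reshape(-1,3)
q=w[(w[:,2]>116)&(w[:,2]<135)&(abs(w[:,0]-509)<35)&(abs(w[:,1]+108)<30)]
if len(q): print(len(q),q.mean(0),cv2.minAreaRect(q[:,:2].astype(np.float32)))
q=w[(w[:,2]>16)&(w[:,2]<28)&(abs(w[:,0]-509)<45)&(abs(w[:,1]+108)<40)]
if len(q): print(len(q),q.mean(0),cv2.minAreaRect(q[:,:2].astype(np.float32)))
E
```

```text
tcp [ 507.8 -110.1  157.3] yaw -0.089 tilt [-0.001 -0.    -1.   ] go [ 1.  -2.2 61.3] rz 0.001 F [-0.24  0.13  0.44] t 4.05 gap 60.00630478798231
688 [ 509.34776345 -107.06521563  124.73739826] ((508.35906982421875, -106.99502563476562), (23.764007568359375, 10.022025108337402), 85.223876953125)
1757 [ 520.2490783  -108.78326757   21.83667454] ((508.2839660644531, -106.92532348632812), (47.8254508972168, 59.7543830871582), 85.91912841796875)
```

View pics/w1.png

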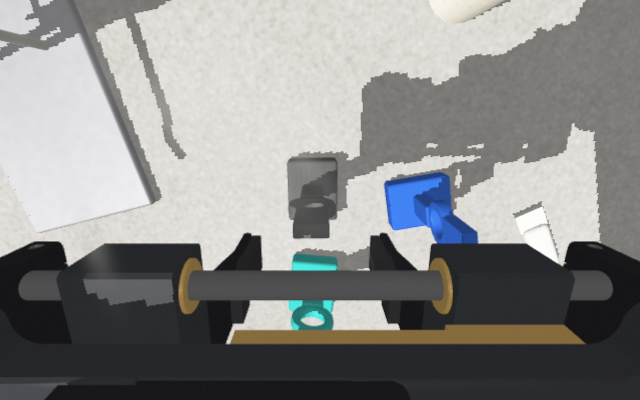

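The wrist view shows the dark bracket at (312,200), centred between the fingers, with turquoise behind it and blue to the right. I'll descend and grip.

Converted, 10 mm is 0.1, -3 mm is -0.03.

Emit:
{"name": "run_rows", "arguments": {
  "motion": [
    {"dx":0.01,"dy":-0.03,"dz":0.1,"wz":-0.01},
    {"dz":0.15},
    {"dz":0.15},
    {"dz":0.12},
    {"dz":0.09},
    {},
    {}
  ],
  "finger_gap": 60,
  "clamp_n": 25
}}

```text
time_s: 4.75
eef_pos: [509.6, -107.0, 96.8]
orientation: [-0.0, 0.999, -0.04, 0.0]
wrist_force: [-0.1, 0.8, 0.1]
finger_gap: 60.0
grasp_force: 0.0
```

Emit:
{"name": "run_rows", "arguments": {
  "motion": [
    {},
    {},
    {},
    {},
    {},
    {},
    {},
    {}
  ],
  "finger_gap": 5,
  "clamp_n": 30
}}

```text
time_s: 5.55
eef_pos: [509.4, -107.2, 96.6]
orientation: [0.0, 0.999, -0.04, 0.0]
wrist_force: [-0.1, -1.6, 0.6]
finger_gap: 23.6
grasp_force: 30.0
```

Converted, -15 mm is -0.15, -17 mm is -0.17.

Emit:
{"name": "run_rows", "arguments": {
  "motion": [
    {"dz":-0.08},
    {"dz":-0.15},
    {"dz":-0.17},
    {"dz":-0.17},
    {"dz":-0.17,"wz":-0.06},
    {"dz":-0.11,"wz":-0.06},
    {"dz":-0.05,"wz":-0.06},
    {"wz":-0.057},
    {},
    {},
    {},
    {}
  ]
}}

```text
time_s: 6.75
eef_pos: [509.2, -107.0, 186.4]
orientation: [-0.0, 0.997, 0.078, -0.0]
wrist_force: [-0.6, 0.4, -4.8]
finger_gap: 23.7
grasp_force: 30.0
```

```bash
python3 - <<'E'
from h import *
togo([476.2,115,187],.157)
E
```

```text
tcp [ 509.2 -107.   186.4] yaw 0.157 tilt [-0. -0. -1.] go [   2.1 -224.4   -0.6] rz 0.0 F [-0.59  0.42 -4.83] t 6.75 gap 23.684540458111474
```

Emit:
{"name": "run_rows", "arguments": {
  "motion": [
    {"dy":-0.1},
    {"dx":0.01,"dy":-0.22},
    {"dx":0.01,"dy":-0.32},
    {"dy":-0.36},
    {"dy":-0.36},
    {"dy":-0.36},
    {"dy":-0.27},
    {"dy":-0.17},
    {"dy":-0.08},
    {},
    {},
    {}
  ]
}}

```text
time_s: 7.95
eef_pos: [476.4, 113.2, 186.5]
orientation: [0.0, 0.997, 0.078, -0.0]
wrist_force: [-0.5, -0.3, -5.2]
finger_gap: 23.5
grasp_force: 30.0
```

```bash
python3 - <<'E'
from h import *
O=np.array([653,143,0]);c,s=np.cos(.157),np.sin(.157);M=np.array([[c,-s,0],[s,c,0],[0,0,1]])
togo([476.2,115,187],.157)
for n in('side','top'):
    d=cam(n);w=cloud(d)
    if n=='side': cv2.imwrite('pics/s2.png',cv2.resize(d['color'][90:260,220:400],None,fx=3,fy=3)[:,:,::-1])
    for r in optics.trace(n,'bracket'):
        q=w[r['region']]; q=(q-O)@M
        q=q[(abs(q[:,0]+180)<45)&(abs(q[:,1])<40)&(q[:,2]>60)]
        for lo,hi in((85,100),(105,117),(125,190)):
            k=q[(q[:,2]>lo)&(q[:,2]<hi)]
            if len(k)>4: print(n,lo,len(k),np.median(k,0).round(1),k.min(0).round(),k.max(0).round(),cv2.minAreaRect(k[:,:2].astype(np.float32)))
    for r in optics.pinpoint(n,'eye')[:4]: print('eye',r['score'],np.array(r['point'])*[640,400])
    print('pred',proj(d,O+M@[-180,0,165.4]))
E
```

```text
tcp [476.4 113.2 186.5] yaw 0.1558 tilt [-0.  0. -1.] go [ 0.1 -1.8 -0.5] rz -0.0012 F [-0.46 -0.29 -5.23] t 7.95 gap 23.525350151355898
side 85 47 [-183.   -26.3   97. ] [-210.  -29.   90.] [-153.  -23.  100.] ((-181.53298950195312, -26.03484344482422), (5.133380889892578, 56.09597396850586), 89.75862884521484)
side 105 262 [-182.3  -10.8  110.8] [-210.  -30.  105.] [-151.   23.  115.] ((-180.79627990722656, -3.5070571899414062), (52.91947937011719, 59.262123107910156), 89.79635620117188)
side 125 82 [-182.2  -12.5  147.4] [-187.  -24.  125.] [-174.   11.  179.] ((-180.66575622558594, -6.463022232055664), (13.592434883117676, 34.34805679321289), 1.8111621141433716)
eye 0.87 [296.704 310.   ]
eye 0.81 [282.176 182.6  ]
eye 0.78 [260.992 273.4  ]
pred [283.25545386 182.66092389]
eye 0.75 [377.408 241.92 ]
eye 0.65 [342.272 262.   ]
eye 0.28 [273.792 196.08 ]
pred [276.7383231  240.64466766]
```

View pics/s2.png

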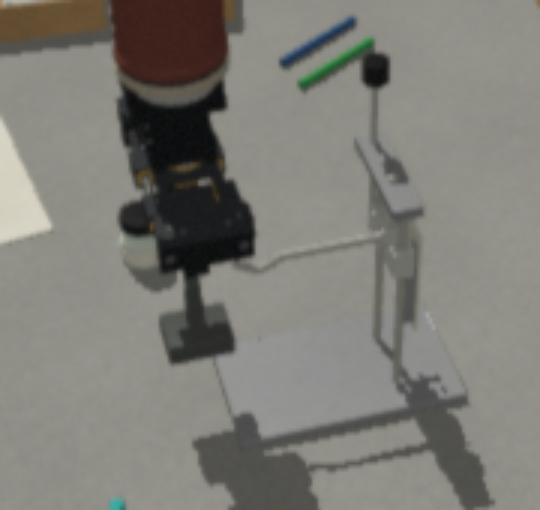

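The crop shows the bracket held at (195,310), level with the bar tip at (237,262) and square to the plate. I'll approach, then thread it along the sloped bar.

Emit:
{"name": "run_rows", "arguments": {
  "motion": [
    {"dx":0.05,"dy":-0.01,"dz":-0.01},
    {"dx":0.07,"dy":-0.01,"dz":-0.01},
    {"dx":0.07,"dy":-0.005,"dz":-0.01},
    {"dx":0.06},
    {"dx":0.04},
    {},
    {}
  ]
}}

```text
time_s: 8.95
eef_pos: [504.3, 121.6, 189.4]
orientation: [-0.0, 0.997, 0.079, -0.0]
wrist_force: [0.0, -0.1, -5.1]
finger_gap: 23.6
grasp_force: 30.0
```

Emit:
{"name": "run_rows", "arguments": {
  "motion": [
    {"dx":0.03},
    {"dx":0.04},
    {"dx":0.04},
    {"dx":0.04,"dz":0.01},
    {"dx":0.04,"dz":0.01},
    {"dx":0.04,"dz":0.01},
    {"dx":0.04,"dz":0.01},
    {"dx":0.03,"dz":0.01},
    {"dx":0.02,"dz":0.01},
    {},
    {}
  ]
}}

```text
time_s: 10.05
eef_pos: [535.9, 126.6, 183.5]
orientation: [-0.0, 0.997, 0.079, -0.0]
wrist_force: [-0.2, -0.3, -5.2]
finger_gap: 24.1
grasp_force: 30.0
```

```bash
python3 - <<'E'
from h import *
O=np.array([653,143,0]);c,s=np.cos(.157),np.sin(.157);M=np.array([[c,-s,0],[s,c,0],[0,0,1]])
togo(O+M@[-119,0.5,181],.157)
for n in ('side',):
    d=cam(n);w=cloud(d)
    cv2.imwrite('pics/s3.png',cv2.resize(d['color'][130:230,230:370],None,fx=5,fy=5,interpolation=cv2.INTER_CUBIC)[:,:,::-1])
    l=((w-O)@M).reshape(-1,3)
    for a in range(-150,-40,10):
        q=l[(l[:,0]>=a)&(l[:,0]<a+10)&(abs(l[:,1])<6)&(l[:,2]>154)&(l[:,2]<180)]
        if len(q): print(a,len(q),np.median(q,0).round(1))
    q=l[(abs(l[:,0]+119)<45)&(abs(l[:,1])<35)&(l[:,2]>80)&(l[:,2]<118)]
    print(cv2.minAreaRect(q[:,:2].astype(np.float32)),np.median(q[:,2]))
E
```

```text
tcp [535.9 126.6 183.5] yaw 0.1578 tilt [-0. -0. -1.] go [-0.8  1.6  2.5] rz 0.0008 F [-0.17 -0.3  -5.22] t 10.05 gap 24.090151424463155
-150 3 [-141.    -1.6  172.5]
-140 11 [-135.7   -1.9  169.3]
-130 8 [-126.5   -2.3  165.8]
-120 2 [-111.8   -1.7  164. ]
-110 8 [-103.3   -2.3  166.7]
-100 11 [-95.   -1.7 172.5]
-90 12 [-86.   -0.5 170. ]
-80 12 [-75.2  -0.7 171.2]
-70 12 [-65.6  -1.8 170.5]
-60 11 [-54.4  -0.2 172.4]
-50 11 [-45.9  -1.  171.5]
((-120.01127624511719, 0.3263874053955078), (53.83837890625, 59.88074493408203), 89.41545104980469) 107.00893355805583
```

View pics/s3.png

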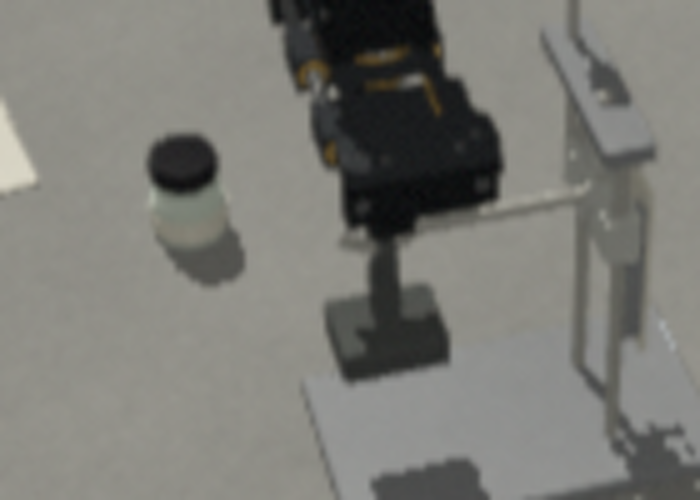

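The crop shows the bar passing through the eye: free end at (345,240), the rest running right from (420,220), and the bracket at scale x = -120. The force is unchanged, so nothing is touching. I'll lower it slowly.

Converted, 1.5 mm is 0.015, 1 mm is 0.01.

Emit:
{"name": "run_rows", "arguments": {
  "motion": [
    {"dz":0.01},
    {"dz":0.015},
    {"dz":0.015},
    {"dz":0.015},
    {"dz":0.01},
    {"dz":0.01},
    {"dz":0.01},
    {"dz":0.01},
    {"dz":0.01},
    {"dz":0.01},
    {"dz":0.005},
    {}
  ]
}}

```text
time_s: 11.3
eef_pos: [536.0, 126.6, 171.5]
orientation: [-0.0, 0.997, 0.079, 0.0]
wrist_force: [-0.1, 0.5, -5.2]
finger_gap: 23.5
grasp_force: 30.0
```

Emit:
{"name": "run_rows", "arguments": {
  "motion": [
    {"dz":0.01},
    {"dz":0.01},
    {"dz":0.01},
    {"dz":0.01},
    {"dz":0.01},
    {"dz":0.01},
    {"dz":0.01},
    {"dz":0.01},
    {"dz":0.01},
    {"dz":0.01},
    {},
    {}
  ]
}}

```text
time_s: 12.5
eef_pos: [536.1, 126.6, 161.6]
orientation: [-0.0, 0.997, 0.079, 0.0]
wrist_force: [0.1, -0.2, -3.6]
finger_gap: 23.6
grasp_force: 30.0
```

Converted, 1 mm is 0.01, 1.2 mm is 0.012.

Emit:
{"name": "run_rows", "arguments": {
  "motion": [
    {"dz":0.01},
    {"dz":0.012},
    {"dz":0.012},
    {"dz":0.012},
    {"dz":0.012},
    {"dz":0.012},
    {"dz":0.012},
    {"dz":0.012},
    {"dz":0.012},
    {"dz":0.01},
    {"dz":0.004},
    {}
  ]
}}

```text
time_s: 13.7
eef_pos: [536.0, 126.6, 149.6]
orientation: [-0.0, 0.997, 0.079, 0.0]
wrist_force: [0.5, 0.3, -2.4]
finger_gap: 23.3
grasp_force: 30.0
```

```bash
python3 - <<'E'
from h import *
F=[]
for i in range(8):
    optics.get_image('top'); s=sensors.sense(); F.append(s['wrist_force'][2])
print(np.round(F,2),np.mean(F),s['eef_pos'])
E
```

```text
[-2.26 -1.66 -0.72 -2.16 -1.96 -3.18 -1.69 -1.34] -1.8729615211440163 [536.03560234 126.56164035 149.61826941]
```

Emit:
{"name": "run_rows", "arguments": {
  "motion": [
    {"dz":0.01},
    {"dz":0.012},
    {"dz":0.012},
    {"dz":0.012},
    {"dz":0.012},
    {"dz":0.012},
    {"dz":0.012},
    {"dz":0.012},
    {"dz":0.01},
    {"dz":0.006},
    {},
    {}
  ]
}}

```text
time_s: 15.3
eef_pos: [536.0, 126.6, 138.6]
orientation: [-0.0, 0.997, 0.079, 0.0]
wrist_force: [-0.1, 0.5, -0.4]
finger_gap: 23.9
grasp_force: 30.0
```

```bash
python3 - <<'E'
from h import *
F=[]
for i in range(30):
    optics.get_image('top'); s=sensors.sense(); F.append(s['wrist_force'][2])
print(np.mean(F),np.std(F),s['eef_pos'])
E
```

```text
-0.6445864657915641 0.47657915760483455 [536.01977735 126.54118764 138.57896396]
```

Converted, 1 mm is 0.01, 0.5 mm is 0.005.

Emit:
{"name": "run_rows", "arguments": {
  "motion": [
    {"dz":0.01},
    {"dz":0.01},
    {"dz":0.01},
    {"dz":0.01},
    {"dz":0.005},
    {},
    {}
  ]
}}

```text
time_s: 17.5
eef_pos: [536.0, 126.6, 134.1]
orientation: [-0.0, 0.997, 0.079, 0.0]
wrist_force: [0.6, 0.3, -0.2]
finger_gap: 23.9
grasp_force: 30.0
```

```bash
python3 - <<'E'
from h import *
F=[]
for i in range(36):
    optics.get_image('top'); s=sensors.sense(); F.append(s['wrist_force'][2])
print(np.mean(F),np.std(F),s['eef_pos'],s['time_s'])
E
```

```text
0.005881146880373742 0.5370452666998258 [536.00422633 126.56807103 134.05754198] 19.3
```

Zero net force at z = 134.1, so the spring carries the bracket. I'll release it.

Emit:
{"name": "run_rows", "arguments": {
  "motion": [
    {},
    {},
    {}
  ],
  "finger_gap": 23.5,
  "clamp_n": 3
}}

```text
time_s: 19.6
eef_pos: [536.0, 126.5, 134.1]
orientation: [-0.0, 0.997, 0.079, -0.0]
wrist_force: [1.1, -0.8, 0.4]
finger_gap: 23.7
grasp_force: 3.0
```

Emit:
{"name": "run_rows", "arguments": {
  "motion": [
    {},
    {},
    {},
    {},
    {},
    {}
  ],
  "finger_gap": 50
}}

```text
time_s: 20.2
eef_pos: [536.0, 126.5, 134.1]
orientation: [-0.0, 0.997, 0.079, -0.0]
wrist_force: [1.0, 0.2, -0.8]
finger_gap: 49.4
grasp_force: 0.0
```

```bash
python3 - <<'E'
from h import *
O=np.array([653,143,0]);c,s=np.cos(.157),np.sin(.157);M=np.array([[c,-s,0],[s,c,0],[0,0,1]])
d=cam('side');w=cloud(d)
cv2.imwrite('pics/s4.png',cv2.resize(d['color'][130:240,230:370],None,fx=5,fy=5,interpolation=cv2.INTER_CUBIC)[:,:,::-1])
l=((w-O)@M).reshape(-1,3)
q=l[(l[:,0]>-100)&(l[:,0]<-40)&(abs(l[:,1])<6)&(l[:,2]>100)&(l[:,2]<180)];print(len(q),np.median(q,0),'empty 171.3')
q=l[(abs(l[:,0]+119)<45)&(abs(l[:,1])<35)&(l[:,2]>40)&(l[:,2]<75)]
print(cv2.minAreaRect(q[:,:2].astype(np.float32)),np.median(q[:,2]))
togo(O+M@[0,55,350],.157)
E
```

```text
18 [-47.21505656  -1.75949384 131.02245828] empty 171.3
((-121.10955810546875, -1.0431766510009766), (60.04587173461914, 53.793304443359375), 0.32567453384399414) 57.07089317708704
tcp [536.  126.5 134.1] yaw 0.1577 tilt [ 0. -0. -1.] go [ 118.1  -52.9 -215.9] rz 0.0007 F [-0.27  0.69 -0.2 ] t 20.25 gap 49.6801662329689
```

View pics/s4.png

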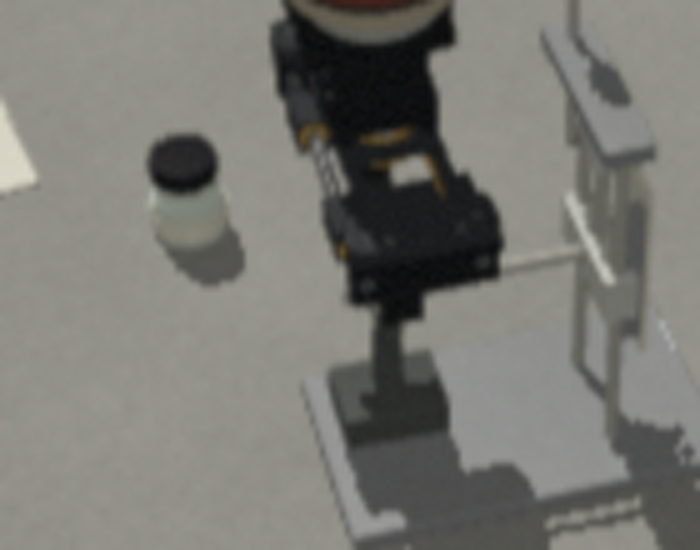

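The bracket hangs in the crop at (390,390) with the fingers open, and the carriage is about 40 mm down. I'll retreat straight up.

Converted, -15 mm is -0.15, -4 mm is -0.04.

Emit:
{"name": "run_rows", "arguments": {
  "motion": [
    {"dz":-0.04},
    {"dz":-0.1},
    {"dz":-0.15},
    {"dz":-0.2},
    {"dz":-0.25},
    {"dz":-0.25},
    {"dz":-0.25},
    {"dz":-0.25},
    {"dz":-0.25},
    {"dz":-0.25},
    {"dz":-0.17},
    {}
  ]
}}

```text
time_s: 21.45
eef_pos: [536.8, 127.2, 354.0]
orientation: [-0.0, 0.997, 0.079, 0.003]
wrist_force: [0.9, 0.3, 0.2]
finger_gap: 50.1
grasp_force: 0.0
```

Emit:
{"name": "run_rows", "arguments": {
  "motion": [
    {"dx":0.12,"dy":-0.05},
    {"dx":0.2,"dy":-0.09},
    {"dx":0.25,"dy":-0.12},
    {"dx":0.25,"dy":-0.12},
    {"dx":0.2,"dy":-0.09},
    {"dx":0.12,"dy":-0.05},
    {"dx":0.04,"dy":-0.01},
    {},
    {},
    {}
  ]
}}

```text
time_s: 22.45
eef_pos: [643.9, 197.0, 350.4]
orientation: [0.0, 0.997, 0.079, 0.0]
wrist_force: [-0.4, -0.8, -0.1]
finger_gap: 50.0
grasp_force: 0.0
```

```bash
python3 - <<'E'
from h import *
O=np.array([653,143,0]);c,s=np.cos(.157),np.sin(.157);M=np.array([[c,-s,0],[s,c,0],[0,0,1]])
for n in('side','top','wrist'):
    d=cam(n);w=cloud(d)
    l=((w-O)@M).reshape(-1,3)
    q=l[(l[:,0]>-100)&(l[:,0]<-30)&(abs(l[:,1])<6)&(l[:,2]>100)&(l[:,2]<180)]
    if len(q): print(n,'bar',len(q),np.median(q,0).round(1),'empty side 171.3 top 173.5')
    q=l[(abs(l[:,0]+120)<20)&(abs(l[:,1])<20)&(l[:,2]>140)&(l[:,2]<185)]
    q=q[q[:,2]>q[:,2].max()-8] if len(q) else q
    if len(q): print('tongue top',len(q),np.median(q,0).round(1))
    q=l[(abs(l[:,0])<25)&(abs(l[:,1]-55)<25)&(l[:,2]>315)&(l[:,2]<332)]
    if len(q)>4: print('knobtop',len(q),cv2.minEnclosingCircle(q[:,:2].astype(np.float32)),np.median(q[:,2]))
    for t in('pointer','flag'):
        for r in optics.pinpoint(n,t)[:2]: print(t,r['score'],np.array(r['point'])*[640,400])
cv2.imwrite('pics/w5.png',d['color'][:,:,::-1])
togo(O+M@[0,55,350],.157)
E
```

```text
side bar 76 [-64.2  -1.2 130.6] empty side 171.3 top 173.5
tongue top 28 [-119.2   -0.9  162. ]
knobtop 43 ((-0.2391667366027832, 55.15065002441406), 13.39095687866211) 316.68030862031304
pointer 0.68 [352.128 170.32 ]
flag 0.56 [353.984 158.6  ]
wrist bar 251 [-70.7   2.1 132.4] empty side 171.3 top 173.5
tongue top 38 [-113.9    7.1  155.2]
knobtop 926 ((0.6411932110786438, 57.270545959472656), 11.87515926361084) 317.3081525117219
pointer 0.75 [331.52 152.2 ]
flag 0.83 [329.28 159.2 ]
flag 0.55 [347.328 236.92 ]
tcp [644.2 197.3 350.1] yaw 0.1577 tilt [ 0.  0. -1.] go [0.2 0.  0.1] rz 0.0007 F [1.48 0.54 0.21] t 22.9 gap 50.10212852499844
```

View pics/w5.png

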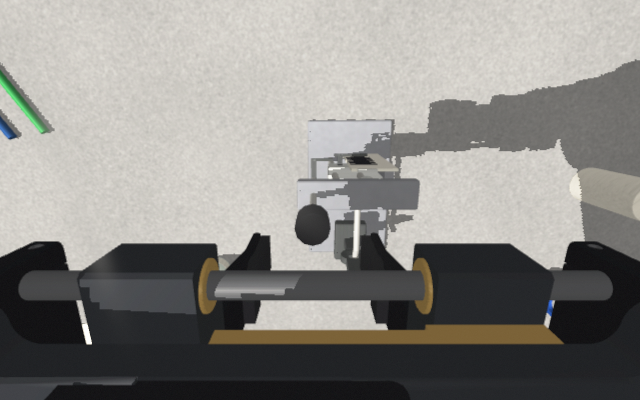

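The wrist view shows the knob at (312,225), centred between the fingers. The reading is about 40.5 mm (bar drop 40.7, weight 5.3/130 ≈ 40.6). I'll grip the knob and slide it down.

Converted, 13 mm is 0.13, 12 mm is 0.12.

Emit:
{"name": "run_rows", "arguments": {
  "motion": [
    {"dy":-0.005,"dz":0.08},
    {"dz":0.12},
    {"dz":0.14},
    {"dz":0.13},
    {"dz":0.08},
    {},
    {}
  ],
  "finger_gap": 50,
  "clamp_n": 10
}}

```text
time_s: 23.6
eef_pos: [644.2, 197.9, 295.2]
orientation: [-0.0, 0.997, 0.079, 0.0]
wrist_force: [0.1, 0.2, -0.0]
finger_gap: 50.0
grasp_force: 0.0
```

Emit:
{"name": "run_rows", "arguments": {
  "motion": [
    {},
    {},
    {},
    {},
    {},
    {},
    {}
  ],
  "finger_gap": 10,
  "clamp_n": 15
}}

```text
time_s: 24.3
eef_pos: [644.0, 199.1, 295.3]
orientation: [-0.001, 0.997, 0.079, 0.0]
wrist_force: [-0.2, 5.7, 0.7]
finger_gap: 23.6
grasp_force: 15.0
```

Emit:
{"name": "run_rows", "arguments": {
  "motion": [
    {"dz":0.02},
    {"dz":0.04},
    {"dz":0.05},
    {"dz":0.05},
    {"dz":0.05},
    {"dz":0.05},
    {"dz":0.05},
    {"dz":0.05},
    {"dz":0.03},
    {"dz":0.015},
    {},
    {}
  ]
}}

```text
time_s: 25.5
eef_pos: [644.0, 199.1, 254.6]
orientation: [-0.001, 0.997, 0.079, 0.0]
wrist_force: [0.9, 7.0, -0.6]
finger_gap: 23.4
grasp_force: 15.0
```

Emit:
{"name": "run_rows", "arguments": {
  "motion": [
    {},
    {},
    {},
    {},
    {},
    {}
  ],
  "finger_gap": 50
}}

```text
time_s: 26.1
eef_pos: [644.2, 197.7, 254.6]
orientation: [0.0, 0.997, 0.079, -0.0]
wrist_force: [0.2, -0.6, 0.1]
finger_gap: 49.0
grasp_force: 0.0
```

Emit:
{"name": "run_rows", "arguments": {
  "motion": [
    {"dz":-0.05},
    {"dz":-0.1},
    {"dz":-0.15},
    {"dz":-0.2},
    {"dz":-0.2},
    {"dz":-0.2},
    {"dx":-0.2,"dy":0.1,"dz":-0.1},
    {"dx":-0.25,"dy":0.1},
    {"dx":-0.3,"dy":0.1},
    {"dx":-0.3,"dy":0.1},
    {"dx":-0.2,"dy":0.05},
    {}
  ]
}}

```text
time_s: 27.3
eef_pos: [526.4, 133.3, 357.1]
orientation: [0.001, 0.997, 0.078, 0.002]
wrist_force: [1.1, 1.2, 1.5]
finger_gap: 49.7
grasp_force: 0.0
```

```bash
python3 - <<'E'
from h import *
O=np.array([653,143,0]);c,s=np.cos(.157),np.sin(.157);M=np.array([[c,-s,0],[s,c,0],[0,0,1]])
D={}
o=[]
for n in('side','top','wrist'):
    d=cam(n);w=cloud(d);l=((w-O)@M).reshape(-1,3)
    q=l[(l[:,0]>-100)&(l[:,0]<-30)&(abs(l[:,1])<6)&(l[:,2]>100)&(l[:,2]<180)]
    if len(q): print(n,'bar',len(q),np.median(q,0).round(1))
    q=l[(abs(l[:,0])<25)&(abs(l[:,1]-55)<25)&(l[:,2]>255)&(l[:,2]<300)]
    if len(q)>4: print('knobtop',len(q),np.percentile(q[:,2],[5,50,95]))
    for t in('pointer','flag','eye','hook'):
        for r in optics.pinpoint(n,t)[:2]: print(t,round(r['score'],2),np.array(r['point'])*[640,400])
    if n=='side': cv2.imwrite('pics/s6.png',cv2.resize(d['color'][120:230,260:390],None,fx=5,fy=5,interpolation=cv2.INTER_CUBIC)[:,:,::-1])
togo(O,.157)
E
```

```text
side bar 75 [-65.   -0.9 130.8]
knobtop 94 [257.73830607 271.59214653 276.99586207]
pointer 0.59 [351.68 170.6 ]
flag 0.46 [352.   168.68]
eye 0.93 [296.768 310.32 ]
eye 0.88 [305.408 193.4  ]
hook 0.74 [307.776 193.32 ]
hook 0.33 [383.232 333.2  ]
eye 0.56 [344.384 266.68 ]
eye 0.54 [274.688 197.32 ]
wrist bar 423 [-64.2   2.3 132.3]
knobtop 1187 [263.33521117 276.41154387 277.80668902]
pointer 0.26 [569.92 102.4 ]
eye 0.98 [542.08 229.  ]
eye 0.71 [326.912 165.92 ]
hook 0.6 [322.688 166.8  ]
tcp [527.8 133.9 354.5] yaw 0.1578 tilt [-0. -0. -1.] go [125.1  10.7 354.5] rz 0.0008 F [-0.41  0.22  0.16] t 28.05 gap 49.93501559012646
```

View pics/s6.png

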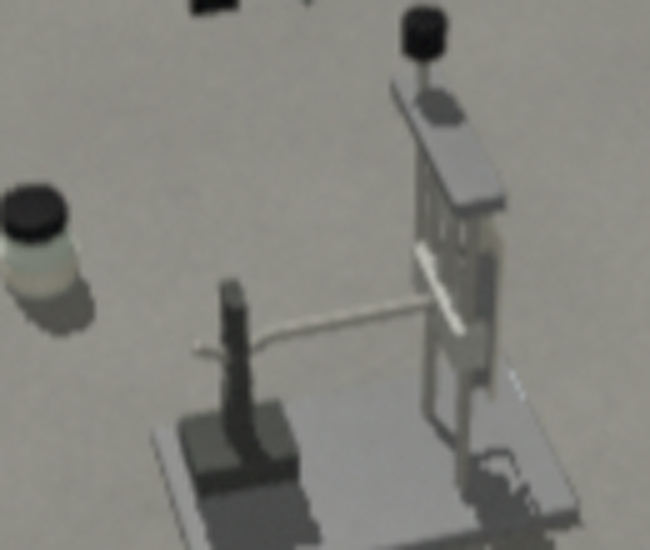

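The crop shows the bracket hanging freely at (235,400), with the bar through its eye. The knob top reads about 277 where 281 was expected, so the marker may not have started at 0. I'll compare flag and pointer directly with the wrist camera over the +x side.

Careful with the scale: shifts go in units of 100 mm. That gives: 35 mm is 0.35, 30 mm is 0.3.

Emit:
{"name": "run_rows", "arguments": {
  "motion": [
    {"dx":0.2,"dz":-0.03},
    {"dx":0.3,"dz":-0.05},
    {"dx":0.35,"dz":-0.05},
    {"dx":0.35,"dz":-0.05},
    {"dx":0.35,"dz":-0.05},
    {"dx":0.35,"dz":-0.05},
    {"dx":0.2},
    {"dx":0.1},
    {},
    {}
  ]
}}

```text
time_s: 29.05
eef_pos: [744.8, 168.6, 382.2]
orientation: [-0.0, 0.997, 0.079, -0.0]
wrist_force: [-0.4, 0.6, -0.6]
finger_gap: 49.8
grasp_force: 0.0
```

```bash
python3 - <<'E'
from h import *
O=np.array([653,143,0]);c,s=np.cos(.157),np.sin(.157);M=np.array([[c,-s,0],[s,c,0],[0,0,1]])
togo(O,.157)
d=cam('wrist');w=cloud(d);l=(w-O)@M
print('cam',((-d['R'].T@d['t'])-O)@M, 'axis',M.T@d['R'][2])
k=(l[...,0]>3)&(l[...,0]<70)&(abs(l[...,1])<65)&(l[...,2]>60)&(l[...,2]<225)
v,u=np.where(k); print(k.sum(),u.min(),u.max(),v.min(),v.max())
for t in('pointer','flag'):
    for r in optics.pinpoint('wrist',t)[:3]:
        p=np.array(r['point'])*[640,400]; i=p.round().astype(int); print(t,r['score'],p,l[i[1]-2:i[1]+3,i[0]-2:i[0]+3].reshape(-1,3)[::6].round(0).tolist())
    for r in optics.trace('wrist',t)[:2]:
        q=l[r['region']];print(' seg',r['score'],np.nanmedian(q,0),len(q))
a,b=max(0,v.min()-20),max(0,u.min()-20)
im=d['color'][a:v.max()+20,b:u.max()+20];f=min(800/im.shape[1],600/im.shape[0]);print(a,b,f)
cv2.imwrite('pics/w7.png',cv2.resize(im,None,fx=f*.99,fy=f*.99,interpolation=cv2.INTER_CUBIC)[:,:,::-1])
E
```

```text
tcp [744.8 168.6 382.2] yaw 0.158 tilt [-0.001 -0.    -1.   ] go [-94.5  11.  382.3] rz 0.001 F [-0.39  0.6  -0.6 ] t 29.05 gap 49.77369960541725
cam [171.24023769  11.47836545 544.56957658] axis [-2.77353813e-01 -1.21135299e-04 -9.60767843e-01]
2031 271 360 212 257
pointer 0.67 [298.496 219.2  ] [[25.0, 38.0, 120.0], [24.0, 37.0, 121.0], [-16.0, 42.0, 11.0], [-18.0, 40.0, 13.0], [3.0, 35.0, 76.0]]
 seg 0.96 [ 10.23433959  25.25662582 130.39631982] 370
flag 0.55 [294.208 216.68 ] [[-9.0, 52.0, 12.0], [-11.0, 51.0, 11.0], [24.0, 41.0, 119.0], [23.0, 40.0, 120.0], [22.0, 38.0, 121.0]]
 seg 0.56 [  3.41244104  56.040916   141.20152876] 277
192 251 6.2015503875969
```

View pics/w7.png

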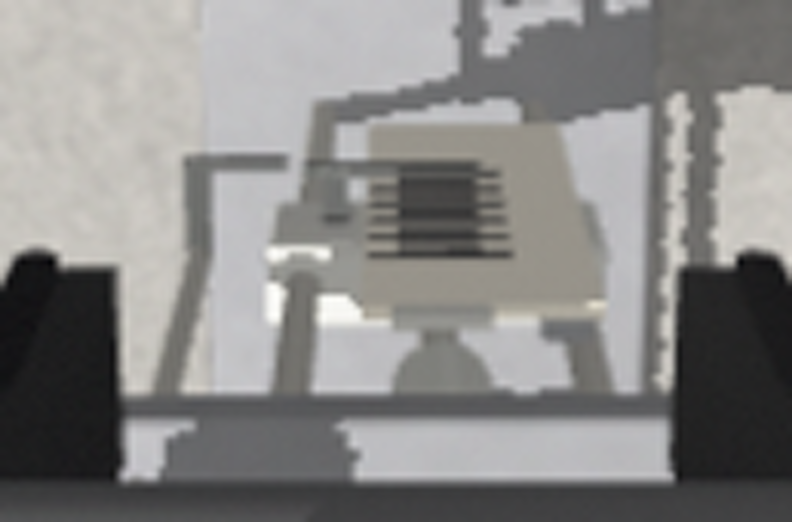

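Clear view: flag blade at crop (185–288,160) and pointer blade from (305,166), with ticks about 17 px per 5 mm. So the flag looks about 2 mm low. I'll measure both from depth.

```bash
python3 - <<'E'
from h import *
O=np.array([653,143,0]);c,s=np.cos(.157),np.sin(.157);M=np.array([[c,-s,0],[s,c,0],[0,0,1]])
A=[];C=[]
for i in range(5):
    d=cam('wrist');A.append((cloud(d)-O)@M);C.append(d['color'].astype(float))
l=np.mean(A,0);g=np.mean(C,0).mean(-1)
for r in range(213,224): print(r,'F',[ (int(g[r,u]),*l[r,u].round(0).astype(int)) for u in (286,290,294)],'P',[(int(g[r,u]),*l[r,u].round(0).astype(int)) for u in (304,308,312)])
E
```

```text
213 F [(193, np.int64(-5), np.int64(62), np.int64(12)), (193, np.int64(-5), np.int64(55), np.int64(12)), (193, np.int64(-5), np.int64(48), np.int64(13))] P [(123, np.int64(4), np.int64(29), np.int64(40)), (190, np.int64(-5), np.int64(23), np.int64(12)), (147, np.int64(18), np.int64(16), np.int64(82))]
214 F [(192, np.int64(-7), np.int64(62), np.int64(11)), (192, np.int64(-7), np.int64(55), np.int64(12)), (192, np.int64(-7), np.int64(48), np.int64(12))] P [(126, np.int64(4), np.int64(29), np.int64(44)), (190, np.int64(-7), np.int64(23), np.int64(13)), (147, np.int64(18), np.int64(16), np.int64(87))]
215 F [(191, np.int64(-9), np.int64(62), np.int64(12)), (191, np.int64(-9), np.int64(55), np.int64(12)), (191, np.int64(-9), np.int64(48), np.int64(12))] P [(129, np.int64(4), np.int64(29), np.int64(49)), (191, np.int64(-8), np.int64(23), np.int64(13)), (146, np.int64(18), np.int64(16), np.int64(92))]
216 F [(192, np.int64(-11), np.int64(62), np.int64(11)), (190, np.int64(-11), np.int64(55), np.int64(12)), (191, np.int64(-11), np.int64(48), np.int64(12))] P [(135, np.int64(4), np.int64(29)
[... 1695 characters left out ...]
(15), np.int64(119))]
222 F [(193, np.int64(-22), np.int64(63), np.int64(12)), (191, np.int64(-22), np.int64(55), np.int64(13)), (192, np.int64(-22), np.int64(48), np.int64(13))] P [(112, np.int64(19), np.int64(26), np.int64(125)), (188, np.int64(-22), np.int64(23), np.int64(12)), (93, np.int64(19), np.int64(15), np.int64(126))]
223 F [(193, np.int64(-24), np.int64(63), np.int64(12)), (190, np.int64(-24), np.int64(55), np.int64(13)), (192, np.int64(-24), np.int64(48), np.int64(11))] P [(112, np.int64(18), np.int64(26), np.int64(126)), (188, np.int64(-24), np.int64(23), np.int64(12)), (120, np.int64(18), np.int64(15), np.int64(127))]<stdin>:7: RuntimeWarning: invalid value encountered in cast
```

The flag is at 120.8 and the pointer at 125.3, so the flag is 4.5 mm low (the marker didn't start at 0). I'll regrip the knob and raise it 4.5 mm.

Converted, -15 mm is -0.15, -10 mm is -0.1.

Emit:
{"name": "run_rows", "arguments": {
  "motion": [
    {"dx":-0.1,"dy":-0.05},
    {"dx":-0.18,"dy":-0.09},
    {"dx":-0.22,"dy":-0.1},
    {"dx":-0.22,"dy":-0.1},
    {"dx":-0.15,"dy":-0.08},
    {"dx":-0.08,"dy":-0.04},
    {},
    {}
  ],
  "finger_gap": 50
}}

```text
time_s: 30.35
eef_pos: [644.6, 198.3, 382.5]
orientation: [0.0, 0.997, 0.078, 0.0]
wrist_force: [0.6, 0.2, 0.4]
finger_gap: 50.0
grasp_force: 0.0
```

Emit:
{"name": "run_rows", "arguments": {
  "motion": [
    {"dz":0.08},
    {"dz":0.16},
    {"dz":0.2},
    {"dz":0.2},
    {"dz":0.2},
    {"dz":0.18},
    {"dz":0.14},
    {"dz":0.08},
    {"dz":0.03},
    {},
    {}
  ]
}}

```text
time_s: 31.45
eef_pos: [644.3, 199.1, 256.4]
orientation: [-0.0, 0.997, 0.079, 0.001]
wrist_force: [-0.5, 0.3, 0.7]
finger_gap: 49.7
grasp_force: 0.0
```

Converted, 1 mm is 0.01.

Emit:
{"name": "run_rows", "arguments": {
  "motion": [
    {"dz":0.01},
    {},
    {},
    {},
    {},
    {},
    {}
  ],
  "finger_gap": 10,
  "clamp_n": 15
}}

```text
time_s: 32.15
eef_pos: [644.0, 199.3, 254.7]
orientation: [-0.0, 0.997, 0.079, 0.0]
wrist_force: [-0.4, 1.5, 0.1]
finger_gap: 23.7
grasp_force: 15.0
```

Emit:
{"name": "run_rows", "arguments": {
  "motion": [
    {"dz":-0.015},
    {"dz":-0.015},
    {"dz":-0.015},
    {},
    {},
    {}
  ]
}}

```text
time_s: 32.75
eef_pos: [643.9, 199.2, 259.3]
orientation: [-0.0, 0.997, 0.079, 0.0]
wrist_force: [1.3, 3.7, -0.6]
finger_gap: 23.4
grasp_force: 15.0
```

Emit:
{"name": "run_rows", "arguments": {
  "motion": [
    {},
    {},
    {},
    {},
    {}
  ],
  "finger_gap": 50
}}

```text
time_s: 33.25
eef_pos: [644.0, 198.6, 259.1]
orientation: [0.0, 0.997, 0.079, -0.0]
wrist_force: [-0.0, -0.3, 0.5]
finger_gap: 48.5
grasp_force: 0.0
```

Emit:
{"name": "run_rows", "arguments": {
  "motion": [
    {"dz":-0.08},
    {"dz":-0.16},
    {"dz":-0.2},
    {"dz":-0.2},
    {"dz":-0.2},
    {"dz":-0.2},
    {"dz":-0.15},
    {"dz":-0.08},
    {}
  ]
}}

```text
time_s: 34.15
eef_pos: [644.2, 199.3, 388.0]
orientation: [-0.0, 0.997, 0.079, 0.001]
wrist_force: [0.2, 0.1, 0.8]
finger_gap: 50.1
grasp_force: 0.0
```

Emit:
{"name": "run_rows", "arguments": {
  "motion": [
    {"dx":0.1,"dy":0.05},
    {"dx":0.18,"dy":0.09},
    {"dx":0.22,"dy":0.1},
    {"dx":0.22,"dy":0.1},
    {"dx":0.15,"dy":0.08},
    {"dx":0.08,"dy":0.04},
    {},
    {}
  ]
}}

```text
time_s: 34.95
eef_pos: [745.1, 168.4, 384.8]
orientation: [0.0, 0.997, 0.079, -0.001]
wrist_force: [-0.6, 1.0, 0.6]
finger_gap: 49.9
grasp_force: 0.0
```

```bash
python3 - <<'E'
from h import *
O=np.array([653,143,0]);c,s=np.cos(.157),np.sin(.157);M=np.array([[c,-s,0],[s,c,0],[0,0,1]])
togo(O,.157)
l=np.mean([(cloud(cam('wrist'))-O)@M for _ in range(4)],0).reshape(-1,3)
for n,a,b in(('flag',38,60),('pointer',12,30)):
    q=l[(l[:,0]>20)&(l[:,0]<28)&(l[:,1]>a)&(l[:,1]<b)&(l[:,2]>110)&(l[:,2]<140)];print(n,len(q),np.percentile(q[:,2],[10,50,90]).round(1))
d=cam('side');l=((cloud(d)-O)@M).reshape(-1,3)
q=l[(l[:,0]>-100)&(l[:,0]<-50)&(abs(l[:,1])<6)&(l[:,2]>100)&(l[:,2]<180)];print('bar',len(q),np.median(q[:,2]))
q=l[(abs(l[:,0]+120)<40)&(abs(l[:,1])<30)&(l[:,2]>45)&(l[:,2]<70)];print('foot',len(q),np.median(q,0))
E
```

```text
tcp [745.1 168.4 384.8] yaw 0.1578 tilt [-0.002 -0.    -1.   ] go [-94.3  10.6 385. ] rz 0.0008 F [-0.61  1.    0.6 ] t 34.95 gap 49.94405296940851
flag 34 [125.3 125.6 126.1]
pointer 43 [123.6 125.3 125.9]
bar 54 130.71911741398532
foot 297 [-125.63888583  -10.45955602   57.7961301 ]
```

Flag 125.6 and pointer 125.3: level. The bracket is at rest and the arm is clear.

```bash
python3 -c "
from workcell import job
print(job.job_done())"
```

```text
the job is handed in; nothing more can be done
None
```

The job is handed in: the bracket hangs at rest on the hook at a reading of about 40.5 mm, the marker's flag measured level with the pointer to within about 0.5 mm, and the arm was clear of everything.

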